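# Reload the hand slicer's ratchet feed with a potato

## Robot

A 6-joint arm with a two-finger parallel gripper is mounted at the origin on a cart in front of the work surface, level with it; the furniture and walls round the work are solid. World frame = base frame: x ahead of the robot, y to its left, z up, the work surface at z = 0. Lengths are in m, angles in rad, forces in N, time in s.
With the tool pointing down it reaches from about 0.4 to 0.825 m from the base axis. Payload 7 kg.
Tool frame: the origin (TCP) lies at the very end of the fingers, on their centre line; the grasp point (between the pads) lies 19 mm behind it; z points along the fingers, y is the line along which they close (so a half turn about z gives the same grasp; the last joint's range is limited). The gripper opens to 85 mm and grips with 20 to 120 N. Pads are 22 mm wide; open, the fingers measure 114 mm over their backs; the gripper's body (76 mm by 85 mm) begins 54 mm behind the grasp point. The pads swing forward as they close: fully open they stand 13 mm farther back than shut.
Start: joints at [1.513, 0.359, 0.012, 0, -1.224, -0.288], TCP at [0.229, 0.635, 0.208] pointing down, gripper open.
Joint ranges: [-3.07, 3.07], [-1.43, 2.12], [-1.02, 1.25], [-3.03, 1.67], [-3.05, -0], [-3.03, 3.03]. Speed limits (rad/s): [2.39, 2.39, 3.01, 3.14, 3.14, 3.14].

## Interface

Orientations are given as a unit quaternion [w, x, y, z].
In Python, from plant import * gives the robot as it stands.
- The arm moves only by the tool servo_tool, never from a script. Its argument "increments" is a list that holds one entry, the list of rows, each a list of 4 numbers: the shift along the tool's x, y, z in units of 40 cm (1.0 is 40 cm), then the turn about the tool's z in units of pi rad (1.0 is pi rad). A call has 1 to 12 rows; each row is the pose to reach, as a shift and turn from the pose commanded when the call began, along the tool's axes at that moment, turning the shorter way round; what a row does not reach only later rows make up. A row lasts 1/12 s, in which the tool goes at most 41.7 mm and 7.16 degrees, less where a joint would pass 70% of its speed; a pose out of reach is approached as far as the arm can. A call with a number of a shift or a turn outside -1 to 1 is refused whole. A call with a gripper value outside its range is refused whole. "claw" is the closure, from -1 (fully open) to 1 (shut), set as the call begins (left out, the last holds). The fingers move at their own pace and stop on an object; "squeeze" is the grip in N (left out, the last holds). Time passes only in rows, so rows that repeat a pose let the fingers close. It gives the time, the measured TCP pose, the force, the opening and the grip force at its end, in the units of the state.
- get_obs(): the state, without advancing time (a new reading comes with each control period).
- read_camera(name): name is "side" or "top"; returns a dict with "color" (420x560x3 uint8, red, green, blue), "fx", "fy", "cx", "cy" (pixels), "camera_from_world" (4x4, takes a point from world to camera coordinates). Camera axes: x right, y up, looking along -z (the intrinsics and any distortion apply to the point x, -y, -z); pixel columns grow to the right and rows downward; lengths in m; the calibration is good to about 2 mm. A picture is of the moment at which its call begins. There is no depth.
- finish_job(): hands the job in; it is judged then, once.
Trained networks look in the newest picture that a camera, given by its name, has taken for a name from the list of things; names that differ only in an ending like _2 or _b are one class to them, and where a whole thing is asked for, a point or a joint stands for the part that bears it (a point fixed in the world has none). Each returns a list of dicts, best first, with "score" (0 to 1); they miss things now and then, are a little off and sometimes report something else, mostly with a low value. They report only what shows in the picture. A call takes as long as a camera call. They do not tell look-alikes from the thing itself.
- recognise(camera, query): "location" ([column, row] in pixels, amid what is visible of it).
The state is a dict: "time": time; "joint_pos": joint angles; "qd": joint speeds; "joint_efforts": joint torques, N m; "tool_pos": TCP position; "eef_rot": TCP orientation; "force": force on the tool from outside, world axes, zero at the start; "torque": the same for the moment, N m; "finger_gap": finger opening in m; "finger_force": force on a finger pad.
Only numpy, scipy, OpenCV 4.12 (cv2) and the standard library are available. Lean on these libraries where they do the work, as an engineer would, in place of code of your own. Each camera call takes 0.05 s, during which the arm holds its last target. There are 200 camera calls.

## Task

Reload the hand slicer: throw its ratchet pawl clear, draw the pusher fully back until it snaps home in the rear catch, and lay the potato lengthwise in the feed trough. Drop the pawl back into the rack and run the pusher up until its sprung face is pressed well in, so that it still presses the potato firmly against the slicing disc when you let go, but do not crush the potato. Leave the other things on the table where they are.

Things in the scene. Friction and masses are not known exactly. Their poses are not given: they have to be found in the camera images.
- slicer: Hand-cranked vegetable slicer, bare aluminium and steel, standing firm on the table, 285 mm long, 150 wide, 140 high. Origin on the table under the centre of its bed; x points along the feed to the slicing disc, y left of that, z up. Guide rods at y = +-47 mm (tops 62 mm above the table); toothed rack along y = -66 mm, tooth tips 65 mm high, teeth 8 mm apart.
- disc (a point): Centre of the upright slicing disc's face, which ends the trough: at x = +125, y = 0 mm in the slicer's frame, 87 mm above the table. Its round guard is 104 mm across, top 139 mm above the table; crank and chute lie beyond it.
- trough (a point): Point on the flat floor of the feed trough, 60 mm before the disc, on the centre line, 55 mm above the table (the slicer's x = +65 mm). The trough runs from x = -30 mm to the disc, 73 mm wide between two lips that rise 8 mm above the floor.
- rear_catch (a point): Top of the spring catch on the slicer (x = -70, y = +66 mm). It acts on the last 18 mm of the pusher's way home: 9 N passes it, either way; past its middle the force drops and it draws the pusher home and holds it.
- pusher: Carriage on the guide rods, with all it carries: upright grip, sprung face, pawl. Axes as the slicer's; origin on the table under the carriage's centre: at the slicer's x = -80 mm when home against its stop, up to 135 mm nearer the disc. 1.5 N friction. Pawl down: clicks freely towards the disc, blocked backward; let go, it falls back to the last tooth passed, up to 8 mm.
- grip (a point): Middle of the pusher's black upright grip, straight above the pusher's origin: barrel 28 mm across, from 103 to 144 mm above the table.
- face_pin (a point): On the pusher behind its sprung face (an upright plate 64 mm wide, 57 to 101 mm above the table). The plate's front stands 33 mm ahead of this point and 55 mm ahead of the grip. It gives at 4 N, then 0.7 N more a mm, solid after 16 mm (15 N). To stay pressed when let go it must be pressed in 9 mm or more: a push of 12 to 16 N on the grip.
- pawl (a joint): Angle of the pawl lever, rad. 0: nose down in the rack, pusher blocked backward (up to 0.25 on a tooth). 1.15: thrown towards the disc, nose clear. It falls by its own weight to either side of about 0.65 and stays there; less than 1 N throws it.
- pawl_ball (a point): Centre of the black ball (16 mm) on the pawl lever, 44 mm from its pin. The lever, 10 mm wide, swings in the slicer's x-z plane at y = -66 mm about the pin, 6 mm ahead of the grip and 75 mm above the table. At 0 it leans 0.52 rad back from upright, at 1.15 0.63 rad towards the disc. Push the ball towards the disc to raise the nose, away from it to drop it.
- potato: Brown potato, 60 mm wide (its x), 79 mm long (its y), 48 mm high, 0.13 kg or so. Origin: centre of its underside. It lies flat on the table.
- onion: Onion, 78 mm across, 85 mm high; leave it. Origin: centre of its underside.
- garlic: Head of garlic, 60 mm across and high; leave it. Origin: centre of its underside.
- tub: Translucent takeaway tub 157 x 117 mm, 51 mm high, that catches the slices beyond the disc; leave it. Origin: centre of its underside.
Things that resemble listed ones, but are neither listed nor needed, are in the scene too. What is shaped like the potato but green is not meant.

How it is judged:
On the way, in this order (a step that is already met when the one before it is completed fails the run):
1. the pawl is thrown clear of the rack (value of joint pawl above 0.85 rad), for 0.2 s.
2. the pusher has snapped fully home past the rear catch (x of grip in the frame of slicer below -0.076 m), for 0.2 s.
3. the potato lies lengthwise in the trough, let go, with the pusher still home (x of grip in the frame of slicer below -0.074 m and x of potato in the frame of slicer between 0 and 0.1 m and y of potato in the frame of slicer between -0.02 and 0.02 m and z of potato in the frame of slicer between 0.045 and 0.065 m and angle between the y axis of potato and the x axis of slicer, either way round below 0.35 rad and contact force between the fingers and potato below 0.1 N and linear speed of potato below 0.02 m/s), for 0.2 s.
At the end, for the whole second after the job is handed in: pawl down in the rack (under 0.15 rad); potato at rest in the trough, long axis within 0.35 rad of the feed, within 20 mm of the centre line, underside 45 to 65 mm above the table, centre 25 to 55 mm from the disc; the pusher's sprung face, let go, presses on it with more than 2.5 N (value of joint pawl below 0.15 rad and contact force between pusher and potato above 2.5 N and x of potato in the frame of slicer between 0.07 and 0.1 m and y of potato in the frame of slicer between -0.02 and 0.02 m and z of potato in the frame of slicer between 0.045 and 0.065 m and angle between the y axis of potato and the x axis of slicer, either way round below 0.35 rad and linear speed of potato below 0.02 m/s); the robot touches nothing.
It fails at once if the potato is crushed: the pusher presses on it with more than 30 N (contact force between pusher and potato above 30 N).
It fails at once if the onion, garlic or tub is moved by more than 30 mm (distance of any of onion, garlic, tub from where it was at the start of the episode above 0.03 m).
It also fails if it takes over 69 s, if anything falls off the work surface, if the arm or the gripper's body presses on something with over 40 N, if the wrist force passes 120 N, or if a joint passes its speed limit or range.

## Working session

There is one attempt and no reset: what is moved stays moved. The work goes in short steps, Python scripts to look and compute and a tool call to move; the robot and the scene stay as the last step left them, time stands still between calls to the robot, and variables do not carry over. Pictures are saved under pics/ and viewed, at most 10 in all, crops included, and the job is handed in when it is done.

Besides the shell and the picture viewer there is one more tool, called as name([rows], argument=value, ...), one row to a line, values as JSON. servo_tool: Moves the arm, as the interface text tells. Shifts and turns lie within -1 to 1; 1 stands for 40 cm of shift or pi rad of turn. Its arguments: {"type":"object","properties":{"increments":{"type":"array","items":{"type":"array","items":{"type":"array","items":{"type":"number"}}}},"claw":{"type":"number"},"squeeze":{"type":"number"}},"required":["increments"]}

```bash
mkdir -p pics
cat > h.py <<'E'
from plant import *
import numpy as np, cv2
def shot(n):
    c=read_camera(n); return c
def save(c,f): cv2.imwrite('pics/'+f,c["color"][:,:,::-1])
def ray(c,px):
    T=np.array(c["camera_from_world"]); R=T[:3,:3]; t=T[:3,3]
    d=np.array([(px[0]-c["cx"])/c["fx"],-(px[1]-c["cy"])/c["fy"],-1.0])
    return -R.T@t, R.T@d
def atz(c,px,z):
    o,d=ray(c,px); return o+d*(z-o[2])/d[2]
def proj(c,p):
    T=np.array(c["camera_from_world"]); q=T[:3,:3]@np.array(p)+T[:3,3]
    return np.array([c["cx"]+c["fx"]*q[0]/-q[2], c["cy"]-c["fy"]*q[1]/-q[2]])
def tri(c1,p1,c2,p2):
    o1,d1=ray(c1,p1);o2,d2=ray(c2,p2)
    s=np.linalg.lstsq(np.c_[d1,-d2],o2-o1,rcond=None)[0]
    a=o1+d1*s[0];b=o2+d2*s[1]; return (a+b)/2,np.linalg.norm(a-b)
E
python3 - <<'E'
from h import *
import pickle
np.set_printoptions(precision=4,suppress=True)
C={}
for n in("top","side"):
    C[n]=shot(n); save(C[n],n+'0.png')
    c=C[n]; print(n,{k:np.array(v) for k,v in c.items() if k!='color'})
    for q in("slicer","disc","trough","rear_catch","pusher","grip","face_pin","pawl_ball","potato","onion","garlic","tub"):
        print(q,[(np.round(r["location"]),round(r["score"],2)) for r in recognise(n,q)][:4])
pickle.dump(C,open('c0.pkl','wb'))
o=get_obs();print(o)
E
```

```text
top {'fx': array(483.7235), 'fy': array(483.7235), 'cx': array(282.0418), 'cy': array(205.7181), 'camera_from_world': array([[-0.012 , -0.9999, -0.0013,  0.1664],
       [ 0.996 , -0.012 ,  0.0884, -0.4765],
       [-0.0884, -0.0002,  0.9961, -1.2142],
       [ 0.    ,  0.    ,  0.    ,  1.    ]])}
slicer [(array([318., 183.]), 0.76), (array([321., 180.]), 0.28)]
disc [(array([317., 182.]), 0.55)]
trough [(array([317., 178.]), 0.88)]
rear_catch [(array([316., 181.]), 0.57)]
pusher [(array([320., 180.]), 0.71)]
grip [(array([323., 181.]), 0.7)]
face_pin [(array([320., 179.]), 0.79)]
pawl_ball [(array([317., 209.]), 0.41)]
potato [(array([232., 246.]), 0.87), (array([139., 254.]), 0.69), (array([179., 270.]), 0.68), (array([319., 182.]), 0.38)]
onion [(array([190., 180.]), 0.65)]
garlic [(array([376., 244.]), 0.63)]
tub [(array([410., 183.]), 0.87), (array([320., 180.]), 0.39), (array([320., 207.]), 0.18)]
side {'fx': array(435.6252), 'fy': array(435.6252), 'cx': array(280.0388), 'cy': array(210.1054), 'camera_from_world': array([[ 0.997 ,  0.0769,  0.0128, -0.4987],
       [-0.0411,  
[... 416 characters left out ...]
 214.]), 0.81), (array([225., 285.]), 0.69), (array([253., 189.]), 0.65), (array([235., 201.]), 0.64)]
onion [(array([303., 201.]), 0.9)]
garlic [(array([228., 283.]), 0.6)]
tub [(array([288., 306.]), 0.72)]
{'time': 1.3, 'joint_pos': array([ 1.5131,  0.3586,  0.0119, -0.    , -1.2241, -0.2881]), 'qd': array([ 0.0001, -0.0003,  0.0004,  0.0002, -0.001 ,  0.0003]), 'joint_efforts': array([  0.0005, -58.2996,  29.3654,   6.942 ,  -0.0007,   0.    ]), 'tool_pos': array([0.2288, 0.635 , 0.2082]), 'eef_rot': array([ 0.    ,  0.9851, -0.172 ,  0.    ]), 'force': array([ 0.0038, -0.2452, -0.7695]), 'torque': array([ 0.0171, -0.0033, -0.0383]), 'finger_force': 0.0, 'finger_gap': 0.08565195902482471}
```

Run:
```python
from h import *
import pickle
C=pickle.load(open('c0.pkl','rb'))
a=C['top']['color'][130:320,90:480,::-1]; cv2.imwrite('pics/a.png',cv2.resize(a,(780,380),interpolation=cv2.INTER_CUBIC))
b=C['side']['color'][150:350,190:420,::-1]; cv2.imwrite('pics/b.png',cv2.resize(b,(690,600),interpolation=cv2.INTER_CUBIC))
```

```text
(no output)
```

View pics/a.png

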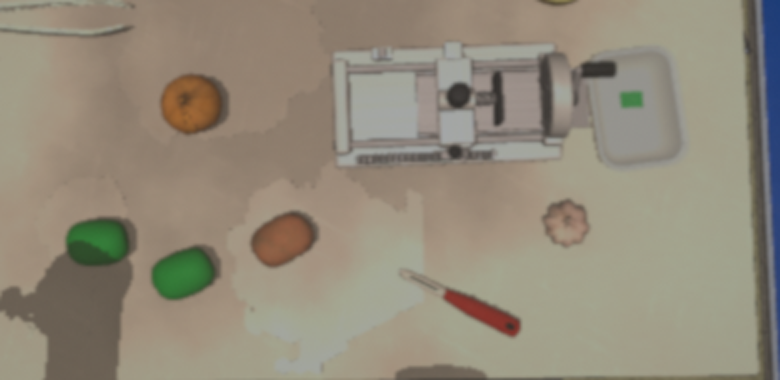

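View pics/b.png

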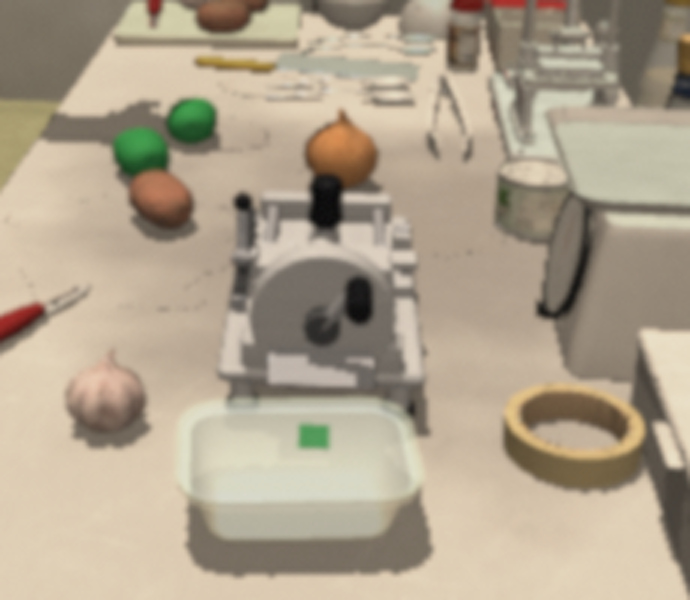

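Run:
```python
from h import *
import pickle
np.set_printoptions(precision=4,suppress=True)
C=pickle.load(open('c0.pkl','rb'))
a=C['top']['color'][145:275,205:405,::-1].copy(); 
cv2.imwrite('pics/c.png',cv2.resize(a,(800,520),interpolation=cv2.INTER_CUBIC))
c=C['top']
full=lambda u,v:(90+u/2,130+v/2)
g=atz(c,full(458,95),.144);p=atz(c,full(455,152),.115);print('grip',g,'ball',p)
# lsd-free edge direction: brown mask for the potato
hsv=cv2.cvtColor(c['color'],cv2.COLOR_RGB2HSV)
m=((hsv[...,0]<14)&(hsv[...,1]>95)).astype('uint8'); m[:225]=0;m[275:]=0;m[:,:205]=0;m[:,265:]=0
cn=max(cv2.findContours(m,0,cv2.CHAIN_APPROX_NONE)[0],key=cv2.contourArea)
print(cv2.minAreaRect(cn),cv2.fitEllipse(cn),cv2.contourArea(cn))
P=np.array([atz(c,q[0],.024)[:2] for q in cn])*1000
r=cv2.minAreaRect(P.astype('float32'));print('potato',r)
```

```text
grip [0.532  0.0744 0.144 ] ball [0.4684 0.077  0.115 ]
((230.7941131591797, 249.32354736328125), (20.922828674316406, 29.84075355529785), 59.036251068115234) ((230.818359375, 249.46978759765625), (21.473262786865234, 30.600868225097656), 61.34296798706055) 509.0
potato ((369.146484375, 291.4961242675781), (52.96440887451172, 75.10882568359375), 30.259811401367188)
```

View pics/c.png

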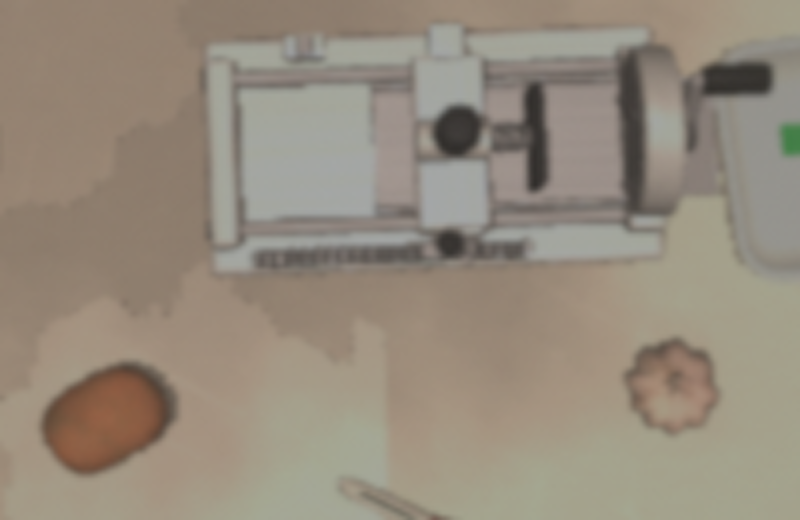

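Run:
```python
from h import *
import pickle
np.set_printoptions(precision=4,suppress=True)
C=pickle.load(open('c0.pkl','rb'))
t,s=C['top'],C['side']
f=lambda u,v:(205+u/4,145+v/4)
sd=lambda u,v:(190+u/3,150+v/3)
print('grip tri',tri(t,f(457,130),s,sd(326,183)))   # top of grip
for n,p,z in(("RL",(208,44),.03),("FL",(648,28),.03),("RR",(213,272),.03),("FR",(663,257),.03),("discL top",(632,125),.139),("catch",(304,47),.07)):
    print(n,atz(t,f(*p),z))
print('ball tri',tri(t,f(450,243),s,sd(243,202)))
# guard circle centre in side (front face) ~ (323,322)
from scipy.optimize import least_squares
obs=[("t",(208,44),(-142.5,75,30)),("t",(213,272),(-142.5,-75,30)),("t",(648,28),(142.5,75,30)),("t",(663,257),(142.5,-75,30)),
("t",(304,47),(-70,66,70)),("t",(632,125),(125,0,139)),]
def res(q):
    x,y,a=q; out=[]
    for _,p,m in obs:
        m=np.array(m)/1000
        w=[x+np.cos(a)*m[0]-np.sin(a)*m[1],y+np.sin(a)*m[0]+np.cos(a)*m[1],m[2]]
        out+=list(proj(t,w)-f(*p))
    return np.array(out)
r=least_squares(res,[.53,.07,-1.55],loss='soft_l1'); print(r.x,res(r.x).reshape(-1,2))
x,y,a=r.x
for w in [(.532,.0744),(.4684,.077)]:
    d=np.array(w)-[x,y]; print('slicer xy',d@[np.cos(a),np.sin(a)],d@[-np.sin(a),np.cos(a)])
```

```text
grip tri (array([0.5348, 0.0734, 0.1369]), np.float64(0.003622468001909038))
RL [0.6061 0.2232 0.03  ]
FL [ 0.6131 -0.0585  0.03  ]
RR [0.4599 0.2211 0.03  ]
FR [ 0.4659 -0.064   0.03  ]
discL top [ 0.5344 -0.0281  0.139 ]
catch [0.5958 0.1618 0.07  ]
ball tri (array([0.47  , 0.0772, 0.1163]), np.float64(0.0022547401548654506))
[ 0.5345  0.0823 -1.5452] [[-1.3596  0.1223]
 [-0.6727  1.5595]
 [-0.1123 -0.0271]
 [-0.7229  1.0879]
 [ 3.13   -1.2117]
 [ 6.2115 -1.5074]]
slicer xy 0.007852411739974191 -0.0027419297260541505
slicer xy 0.0036274124728987605 -0.06625467947910152
```

Run:
```python
from h import *
import pickle
np.set_printoptions(precision=4,suppress=True)
C=pickle.load(open('c0.pkl','rb'))
t,s=C['top'],C['side']
f=lambda u,v:(205+u/4,145+v/4)
a=-1.5452
o=np.array([.5345,.0823])
for n,p,z,mx in(("trough",(374,150),.055,-30),("platefront",(547,137),.1,None),("catch",(304,47),.07,-70),("discrear low",(622,130),.087,125),("guardfront",(687,127),.11,None),("grip",(457,130),.144,None),("tooth first",(253,260),.062,None),("tooth last",(530,248),.062,None)):
    w=atz(t,f(*p),z); d=w[:2]-o; print(n,w,(d@[np.cos(a),np.sin(a)])*1000,(d@[-np.sin(a),np.cos(a)])*1000,mx)
```

```text
trough [0.5331 0.1189 0.055 ] -36.62837262671171 -0.4951555457656272 -30
platefront [0.5335 0.0165 0.1   ] 65.76908433386987 -2.66840335245551 None
catch [0.5958 0.1618 0.07  ] -77.87301696143619 63.299367608342884 -70
discrear low [ 0.5391 -0.0308  0.087 ] 113.15994398375807 1.709321731061392 125
guardfront [ 0.5371 -0.0657  0.11  ] 148.06140394459024 -1.207022267568531 None
grip [0.532  0.0739 0.144 ] 8.363818588301406 -2.764697719663396 None
tooth first [0.4646 0.1948 0.062 ] -114.25263108574008 -66.98743162163368 None
tooth last [0.47   0.0238 0.062 ] 56.824274574736826 -65.99933318426845 None
```

servo_tool([
  [[0.975,0.975,0.1,-0.118],[0.975,0.975,0.1,-0.118],[0.975,0.975,0.1,-0.118],[0.975,0.975,0.1,-0.118],[0.975,0.975,0.1,-0.118],[0.975,0.975,0.1,-0.118],[0.975,0.975,0.1,-0.118],[0.975,0.975,0.1,-0.118],[0.975,0.975,0.1,-0.118],[0.975,0.975,0.1,-0.118],[0.975,0.975,0.1,-0.118],[0.975,0.975,0.1,-0.118]],
], claw=1, squeeze=40)

```text
time: 2.3
tool_pos: [0.4415, 0.1819, 0.1724]
eef_rot: [-0.0, 1.0, 0.013, 0.0]
force: [2.0, 0.1, -0.1]
finger_gap: 0.0001
finger_force: 0.0
```

servo_tool([
  [[0.065,0.152,0,0],[0.065,0.152,0,0],[0.065,0.152,0.08,0],[0.065,0.152,0.16,0],[0.065,0.152,0.16,0],[0.065,0.19,0.16,0],[0.065,0.215,0.16,0],[0.065,0.24,0.16,0],[0.065,0.265,0.16,0],[0.065,0.265,0.16,0]],
])

```text
time: 3.13
tool_pos: [0.4698, 0.0773, 0.1089]
eef_rot: [-0.0, 1.0, 0.012, 0.0]
force: [-0.4, -0.3, -0.0]
finger_gap: -0.0002
finger_force: 0.0
```

Run:
```python
from h import *
c=shot('side');a=c['color'][170:290,220:380,::-1];cv2.imwrite('pics/d.png',cv2.resize(a,(800,600),interpolation=cv2.INTER_CUBIC))
```

```text
(no output)
```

View pics/d.png

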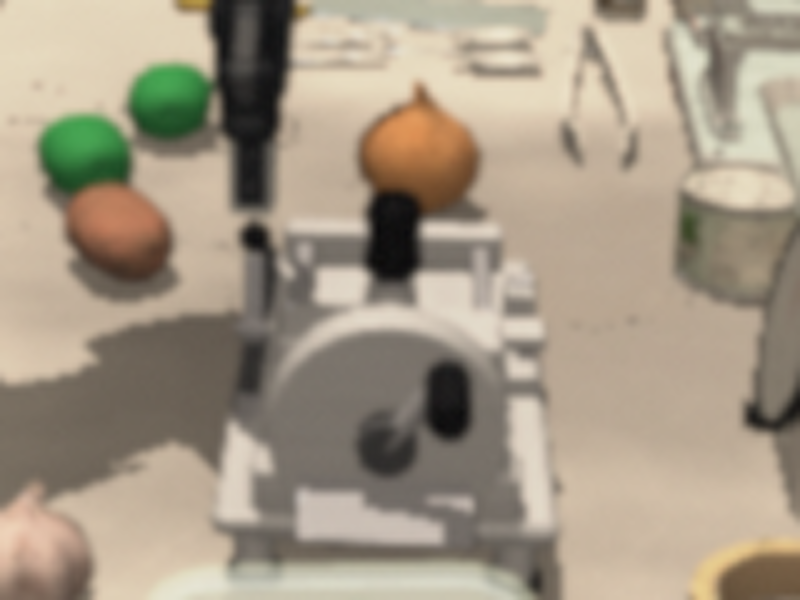

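Run:
```python
from h import *
o=get_obs();print(o['tool_pos'],o['time'])
c=shot('side');t=shot('top')
print('tip side',proj(c,o['tool_pos']),'top',proj(t,o['tool_pos']))
for y,z in((.077,.116),(.042,.110),(.052,.117)): print(y,proj(c,[.469,y,z]),proj(t,[.469,y,z]))
a=t['color'][165:245,270:370,::-1];cv2.imwrite('pics/e.png',cv2.resize(a,(750,600),interpolation=cv2.INTER_CUBIC))
```

```text
[0.46993018 0.07782811 0.10885405] 3.1833
tip side [270.49832287 220.12950653] top [316.95495547 205.59986486]
0.077 [270.08941445 217.50332208] [317.52752809 205.72004702]
0.042 [268.59572195 225.8411739 ] [332.11720471 205.76618131]
0.052 [269.0388681 221.3353106] [328.17357622 205.55485956]
```

View pics/e.png

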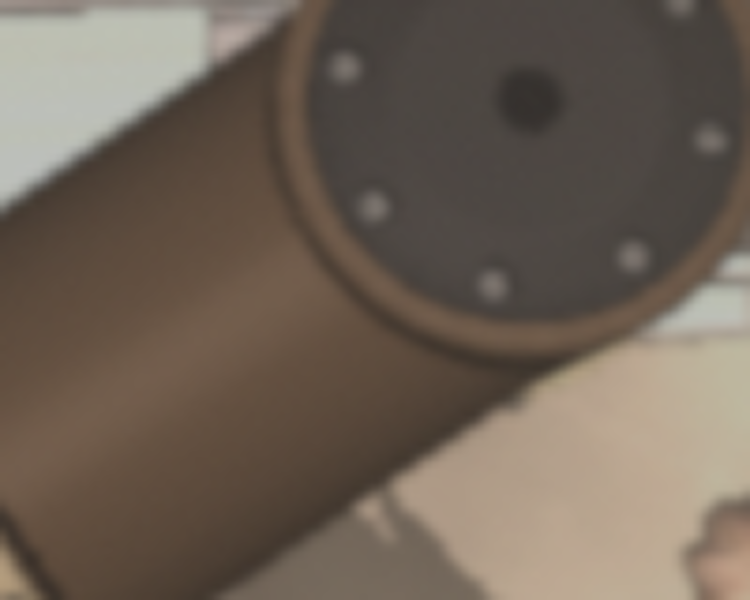

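servo_tool([
  [[0,-0.11,0,0],[0,-0.11,0,0],[0,-0.11,0,0]],
])

```text
time: 3.53
tool_pos: [0.4689, 0.1242, 0.1083]
eef_rot: [-0.0, 1.0, 0.014, 0.0]
force: [-0.7, 0.2, 0.2]
finger_gap: -0.0001
finger_force: 0.0
```

Run:
```python
from h import *
o=get_obs();print(o['tool_pos'],o['time'])
c=shot('side');t=shot('top')
print('tip side',proj(c,o['tool_pos']))
a=np.hstack([c['color'][190:250,250:310,::-1],t['color'][170:230,290:350,::-1]]);cv2.imwrite('pics/f.png',cv2.resize(a,(800,400),interpolation=cv2.INTER_CUBIC))
```

```text
[0.46887859 0.12416946 0.10828698] 3.5333
tip side [271.88543611 212.88741943]
```

View pics/f.png

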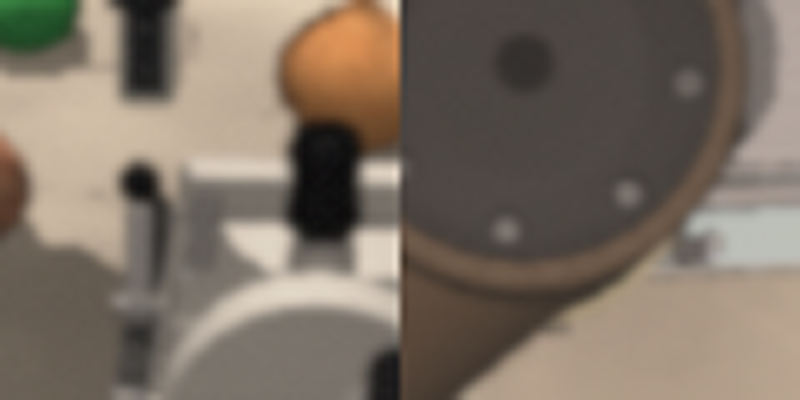

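servo_tool([
  [[0,0,0.05,0],[0,0,0.05,0],[0,0.04,0.05,0],[0,0.07,0.05,0],[0,0.095,0.05,0],[0,0.12,0.05,0],[0,0.145,0.05,0],[0,0.145,0.05,0],[0,0.145,0.05,0]],
])

```text
time: 4.38
tool_pos: [0.4701, 0.0636, 0.0882]
eef_rot: [-0.0, 1.0, 0.012, 0.0]
force: [-0.1, 0.2, -0.1]
finger_gap: 0.0
finger_force: 0.0
```

Run:
```python
from h import *
o=get_obs();print(o['tool_pos'],o['time'],o['force'])
c=shot('side')
print('tip side',proj(c,o['tool_pos']))
a=c['color'][190:250,240:320,::-1];cv2.imwrite('pics/g.png',cv2.resize(a,(800,600),interpolation=cv2.INTER_CUBIC))
```

```text
[0.47007238 0.06364993 0.08822073] 4.3833 [-0.06540036  0.17412768 -0.07288075]
tip side [269.93937002 230.46171338]
```

View pics/g.png

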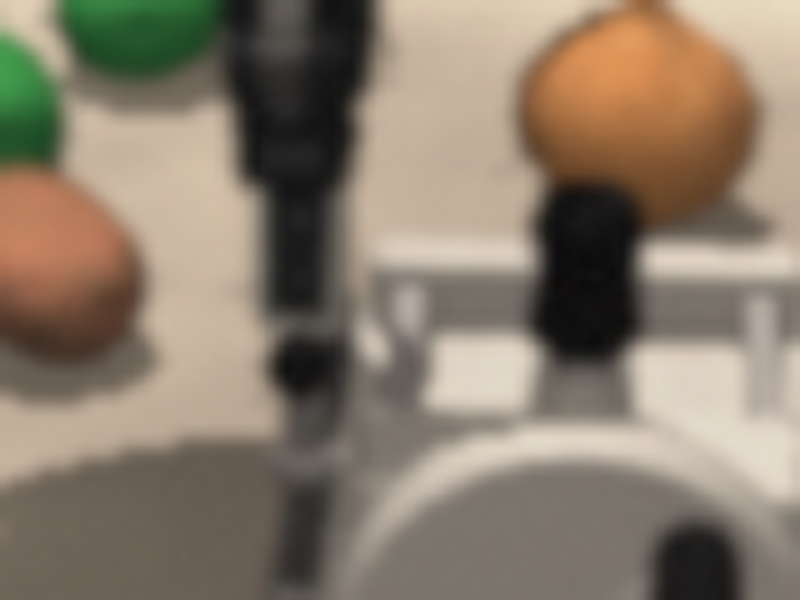

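servo_tool([
  [[0,0,-0.1925,0],[0,0,-0.1925,0],[0.08,0.044,-0.1925,0],[0.1625,0.088,-0.1925,0],[0.1625,0.088,-0.1925,0],[0.1625,0.088,-0.1,0],[0.1625,0.088,-0.0425,0],[0.1625,0.088,-0.0425,0],[0.1625,0.05,-0.0425,0],[0.1625,0.01,-0.0425,0],[0.1625,-0.03,-0.0425,0],[0.1625,-0.07,-0.0425,0]],
])

```text
time: 5.43
tool_pos: [0.5343, 0.0945, 0.1062]
eef_rot: [0.0, 1.0, 0.013, -0.0]
force: [0.2, -2.2, -0.1]
finger_gap: 0.0001
finger_force: 0.9
```

servo_tool([
  [[0,-0.03,0,0],[0,-0.05,0,0],[0,-0.07,0,0],[0,-0.085,0,0],[0,-0.095,0,0],[0,-0.105,0,0],[0,-0.11,0,0],[0,-0.11,0,0]],
])

```text
time: 6.1
tool_pos: [0.5335, 0.1367, 0.1058]
eef_rot: [0.001, 1.0, 0.012, 0.0]
force: [-0.9, -5.4, 4.0]
finger_gap: 0.0004
finger_force: 3.5
```

servo_tool([
  [[0,-0.01,0,0],[0,-0.02,0,0],[0,-0.03,0,0],[0,-0.035,0,0],[0,-0.035,0,0],[0,-0.035,0,0]],
])

```text
time: 6.6
tool_pos: [0.533, 0.1464, 0.1056]
eef_rot: [0.004, 1.0, 0.012, -0.001]
force: [8.2, -28.8, 5.5]
finger_gap: 0.0001
finger_force: 14.0
```

Run:
```python
from h import *
c=shot('side');t=shot('top')
o=get_obs();print(o['tool_pos'],o['force'])
print(recognise('side','grip'),recognise('top','grip'))
for y in(.149,.16,.165,.17,.175):print(y,proj(c,[.5335,y,.144]))
a=c['color'][170:245,245:345,::-1];cv2.imwrite('pics/i.png',cv2.resize(a,(800,600),interpolation=cv2.INTER_CUBIC))
```

```text
[0.53300897 0.1463735  0.10559961] [  7.25878257 -27.62740253   6.01275431]
[{'location': [296.8, 219.9], 'score': 0.64}, {'location': [271.0, 213.4], 'score': 0.53}] [{'location': [283.8, 200.5], 'score': 0.57}, {'location': [335.5, 187.4], 'score': 0.36}]
0.149 [298.63650621 196.97262998]
0.16 [298.80016139 195.44647588]
0.165 [298.87355543 194.76204525]
0.17 [298.94633867 194.08331067]
0.175 [299.01851868 193.41020133]
```

servo_tool([
  [[0,0.03,0,0],[0,0.0625,0,0],[0,0.0625,-0.1,0],[0,0.0625,-0.2,0],[0,0.0625,-0.25,0],[0,0.0625,-0.25,0]],
], claw=-1)

```text
time: 7.3
tool_pos: [0.5363, 0.1284, 0.2107]
eef_rot: [-0.002, 1.0, 0.013, 0.004]
force: [0.5, 0.5, 0.3]
finger_gap: 0.0723
finger_force: 0.0
```

Run:
```python
from h import *
o=get_obs();print(o['time'],o['joint_pos'],o['tool_pos'],o['force'])
c=shot('side');t=shot('top')
a=np.hstack([c['color'][170:245,245:345,::-1],t['color'][150:225,240:340,::-1]]);cv2.imwrite('pics/j.png',cv2.resize(a,(800,300),interpolation=cv2.INTER_CUBIC))
```

```text
7.3 [ 5.90958200e-01  1.48187587e-01 -2.66792403e-01  8.91943642e-04
 -1.14639493e+00  1.00506374e+00] [0.53626223 0.12844316 0.21067056] [0.52171672 0.49372349 0.29611886]
```

View pics/j.png

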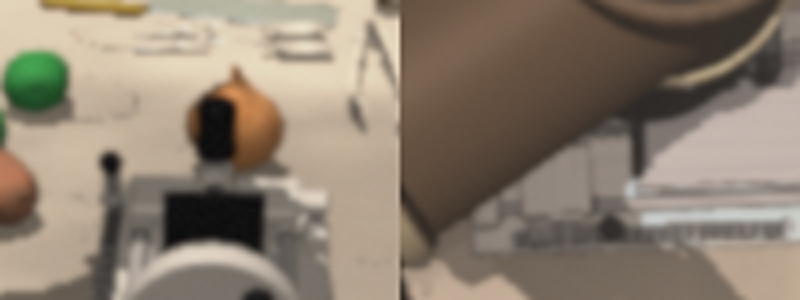

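servo_tool([
  [[-0.408,-0.4185,0,0.34],[-0.408,-0.4185,0,0.34],[-0.408,-0.4185,0,0.34],[-0.408,-0.4185,0,0.34],[-0.408,-0.4185,0,0.34],[-0.408,-0.4185,0,0.34],[-0.408,-0.4185,0.1,0.34],[-0.408,-0.4185,0.2,0.34],[-0.408,-0.4185,0.25,0.34],[-0.408,-0.4185,0.25,0.34],[-0.408,-0.4185,0.25,0.34]],
])

```text
time: 8.32
tool_pos: [0.3647, 0.2888, 0.1023]
eef_rot: [0.003, 0.867, -0.499, -0.0]
force: [0.5, 0.4, 0.9]
finger_gap: 0.0858
finger_force: 0.0
```

Run:
```python
from h import *
o=get_obs();print(o['time'],o['joint_pos'],o['tool_pos'],o['eef_rot'],o['force'])
c=shot('side')
print('tip',proj(c,o['tool_pos']),proj(c,[.369,.2915,.024]))
a=c['color'][120:240,180:340,::-1];cv2.imwrite('pics/k.png',cv2.resize(a,(800,600),interpolation=cv2.INTER_CUBIC))
```

```text
8.3167 [ 1.09419619e+00  1.17577943e-01 -5.78817594e-01 -8.69612377e-04
 -8.79936322e-01 -5.67935211e-01] [0.36467023 0.28881506 0.10234525] [ 2.78013999e-03  8.66548113e-01 -4.99085760e-01 -2.07634727e-04] [0.47652998 0.36942495 0.9191805 ]
tip [241.00071114 191.18287302] [243.17689837 216.08602124]
```

View pics/k.png

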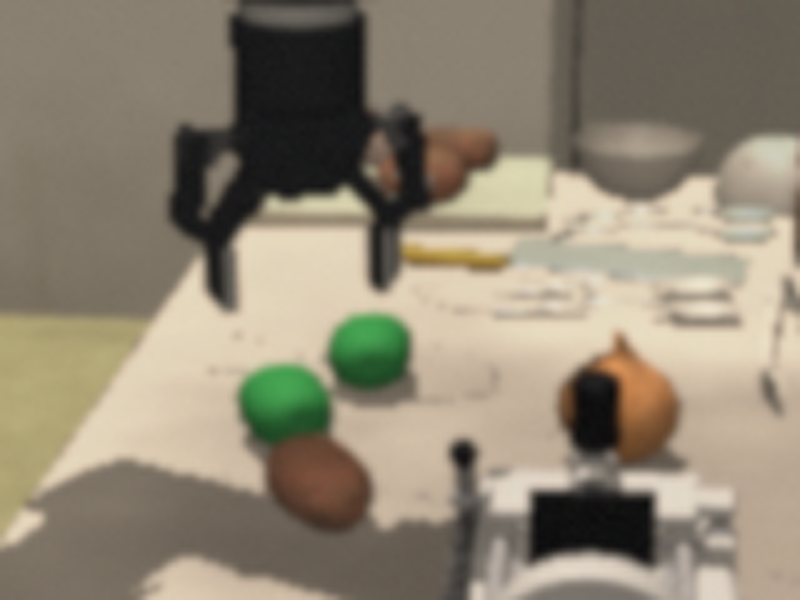

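servo_tool([
  [[0,-0.0125,0.08,0],[0,-0.0125,0.16,0],[0,-0.0125,0.22,0],[0,-0.0125,0.256,0],[0,-0.0125,0.256,0],[0,-0.0125,0.256,0]],
])

```text
time: 8.87
tool_pos: [0.3706, 0.2927, 0.0026]
eef_rot: [0.001, 0.867, -0.498, 0.0]
force: [1.1, 1.0, 0.5]
finger_gap: 0.0854
finger_force: 0.0
```

Run:
```python
from h import *
o=get_obs();print(o['time'],o['tool_pos'],o['force'])
c=shot('side')
R=cv2.cvtColor(c['color'],cv2.COLOR_RGB2GRAY)
sub=R[195:235,218:272]
for k in range(0,40): print(195+k,''.join('#' if v<55 else ('+' if v<95 else '.') for v in sub[k]))
y=np.array([-.8648,-.5018,0]);p=np.array([.369,.2915,0])
for s in(-.043,.043):
    print([proj(c,p+s*y+np.array([0,0,z])) for z in(.013,.033)])
```

```text
8.8667 [0.37057132 0.29269339 0.00261208] [1.12229368 0.9816473  0.50823228]
195 +#####..+########+............+++++++########+........
196 +#####++########++............+++++++#######+.........
197 +##############++..............+++++++######+.........
198 .#############+...................++++###++#+.........
199 .+###########++......................+###+++..........
200 ..++#########+..........+++..........+###+++..........
201 ....++######++.......+++++++..........+##+++..........
202 ......+#####++++..++++++++++..........+##+++..........
203 .......+##++++++++++++++++++..........+##+++..........
204 .......+##++++++++++++++++++..........+##+++..........
205 .......+##++++++++++++++++++..........+##+++..........
206 .......+##++++#+++++++++++++..........+##++...........
207 .......+##++++++++++++++++++...........##+............
208 .......+##++++++++++++++++++...........+++............
209 .......+##++++++++++++++++++++..........+............+
210 ........##++++.++++++++++++++++.....................+#
211 ........+#++...+++++++++++++++++....................+#
212 .........+++...+
[... 786 characters left out ...]
..................+
226 ........................+++++++++....................+
227 ............................+........................+
228 ..................................................++++
229 ...............................................++...++
230 ...............................................++...++
231 ...............................................+.+..++
232 ............................................+...++..++
233 ...........................................+..+.+.++++
234 ............................................+++++.++++
[array([256.73411872, 217.17599632]), array([256.68366442, 210.97684621])]
[array([229.39186406, 221.9394418 ]), array([229.17462367, 215.59697562])]
```

servo_tool([
  [[0,0.004,0.025,0],[0,0.004,0.05,0],[0,0.004,0.05,0]],
])

```text
time: 9.17
tool_pos: [0.3692, 0.2924, -0.017]
eef_rot: [-0.001, 0.867, -0.498, -0.0]
force: [-0.0, -0.8, -0.2]
finger_gap: 0.0854
finger_force: 0.0
```

servo_tool([
  [[0,0,0,0],[0,0,0,0],[0,0,0,0],[0,0,0,0],[0,0,0,0],[0,0,0,0],[0,0,0,0],[0,0,0,0]],
], claw=1, squeeze=35)

```text
time: 9.83
tool_pos: [0.3697, 0.2929, -0.0158]
eef_rot: [-0.001, 0.867, -0.498, 0.0]
force: [-1.3, -0.4, 11.3]
finger_gap: 0.0555
finger_force: 34.4
```

servo_tool([
  [[0,0,-0.02,0],[0,0,-0.08,0],[0,0,-0.16,0],[0,0,-0.25,0],[0,0,-0.34,0],[0,0,-0.415,0],[0,0,-0.415,0],[0,0,-0.415,0]],
])

```text
time: 10.5
tool_pos: [0.3696, 0.293, 0.1512]
eef_rot: [-0.003, 0.867, -0.498, -0.0]
force: [-0.1, 0.2, -1.9]
finger_gap: 0.0561
finger_force: 37.3
```

Run:
```python
from h import *
np.set_printoptions(precision=4,suppress=True)
o=get_obs();print(o['time'],o['tool_pos'],o['eef_rot'],o['force'],o['finger_gap'])
c=shot('side')
hsv=cv2.cvtColor(c['color'],cv2.COLOR_RGB2HSV)
m=((hsv[...,0]<14)&(hsv[...,1]>95)).astype('uint8'); m[:,:200]=0;m[:,280:]=0
for cn in cv2.findContours(m,0,cv2.CHAIN_APPROX_NONE)[0]:
    if cv2.contourArea(cn)>80: print(cv2.boundingRect(cn),cv2.contourArea(cn))
for z in(.17,.19,.21):print(z,proj(c,[.369,.292,z]))
print(o['tool_pos'])
```

```text
10.5 [0.3696 0.293  0.1512] [-0.0027  0.867  -0.4983 -0.0002] [-0.1195  0.2249 -1.8933] 0.05610139772174539
(235, 148, 18, 22) 236.5
(257, 146, 22, 14) 186.5
0.17 [242.2   168.157]
0.19 [242.0555 161.26  ]
0.21 [241.9091 154.2762]
[0.3696 0.293  0.1512]
```

servo_tool([
  [[0.7745,-0.0293,0,0.16],[0.7745,-0.0293,0,0.16],[0.7745,-0.0293,0,0.16],[0.7745,-0.0293,0,0.16],[0.7745,-0.0293,0,0.16],[0.7745,-0.0293,0,0.16],[0.7745,-0.0293,0,0.16],[0.7745,-0.0293,0,0.16],[0.7745,-0.0293,0,0.16],[0.7745,-0.0293,0,0.16],[0.7745,-0.0293,0,0.16],[0.7745,-0.0293,0,0.16]],
])

```text
time: 11.55
tool_pos: [0.5343, 0.0308, 0.148]
eef_rot: [0.001, 0.716, -0.698, -0.0]
force: [0.1, 0.3, -2.4]
finger_gap: 0.056
finger_force: 37.3
```

servo_tool([
  [[0,-0.004,0.08,0],[0,-0.004,0.16,0],[0,-0.004,0.21,0],[0,-0.004,0.24,0],[0,-0.004,0.25,0],[0,-0.004,0.25,0]],
])

```text
time: 12.05
tool_pos: [0.5359, 0.0309, 0.0478]
eef_rot: [0.001, 0.716, -0.698, -0.0]
force: [0.1, 0.2, -0.5]
finger_gap: 0.0558
finger_force: 37.3
```

servo_tool([
  [[0,0,0.007,0],[0,0,0.014,0],[0,0,0.014,0]],
])

```text
time: 12.3
tool_pos: [0.537, 0.0307, 0.0435]
eef_rot: [-0.001, 0.716, -0.698, 0.0]
force: [0.0, -0.4, -2.0]
finger_gap: 0.0555
finger_force: 37.3
```

servo_tool([
  [[0,0,0.005,0],[0,0,0.0075,0],[0,0,0.0075,0]],
])

```text
time: 12.55
tool_pos: [0.5368, 0.0302, 0.0401]
eef_rot: [-0.0, 0.716, -0.698, 0.0]
force: [0.9, 0.2, -2.3]
finger_gap: 0.0558
finger_force: 37.3
```

servo_tool([
  [[0,0,0,0],[0,0,0,0],[0,0,0,0],[0,0,0,0],[0,0,0,0],[0,0,0,0]],
], claw=-1)

```text
time: 13.05
tool_pos: [0.5368, 0.0303, 0.0401]
eef_rot: [-0.0, 0.716, -0.698, 0.0]
force: [-1.4, -0.3, 1.0]
finger_gap: 0.0857
finger_force: 0.0
```

servo_tool([
  [[0,0,-0.08,0],[0,0,-0.16,0],[0,0,-0.26,0],[0,0,-0.35,0],[0,0,-0.35,0]],
])

```text
time: 13.47
tool_pos: [0.5408, 0.031, 0.188]
eef_rot: [-0.005, 0.716, -0.698, 0.003]
force: [0.8, 0.9, 0.4]
finger_gap: 0.0855
finger_force: 0.0
```

Run:
```python
from h import *
np.set_printoptions(precision=4,suppress=True)
o=get_obs();print(o['time'],o['tool_pos'],o['eef_rot'],o['joint_pos'],o['force'],o['finger_gap'])
c=shot('side');t=shot('top')
for cc,f in((c,'s'),(t,'t')):
    hsv=cv2.cvtColor(cc['color'],cv2.COLOR_RGB2HSV)
    m=((hsv[...,0]<14)&(hsv[...,1]>95)).astype('uint8')
    for cn in cv2.findContours(m,0,cv2.CHAIN_APPROX_NONE)[0]:
        if cv2.contourArea(cn)>60: print(f,cv2.boundingRect(cn),cv2.contourArea(cn))
    print(proj(cc,[.5358,.0312,.079]),proj(cc,[.5358,.0312,.103]))
```

```text
13.4667 [0.5408 0.031  0.188 ] [-0.0049  0.7163 -0.6978  0.0033] [ 0.4212  0.1471 -0.3231  0.0029 -1.0891 -0.3962] [0.8117 0.9489 0.4332] 0.08553658656565324
s (173, 251, 32, 19) 201.0
s (298, 189, 18, 24) 190.0
s (341, 146, 25, 8) 116.0
s (256, 146, 12, 14) 93.5
s (387, 75, 19, 31) 276.0
[296.8972 241.2679] [297.1864 231.8442]
t (325, 182, 16, 9) 79.5
t (0, 109, 18, 20) 178.0
t (134, 12, 54, 32) 773.5
[334.6663 179.6235] [335.7388 178.2001]
```

servo_tool([
  [[-0.1675,0.168,0,0],[-0.1675,0.168,0,0],[-0.1675,0.168,0,0],[-0.1675,0.168,0.08,0],[-0.1675,0.168,0.16,0],[-0.1675,0.168,0.23,0],[-0.1675,0.168,0.23,0],[-0.1675,0.168,0.23,0]],
], claw=1)

```text
time: 14.23
tool_pos: [0.4666, 0.0946, 0.0867]
eef_rot: [0.003, 0.716, -0.698, -0.0]
force: [-0.5, 0.1, 1.3]
finger_gap: 0.0002
finger_force: 0.0
```

servo_tool([
  [[-0.03,0,0,0],[-0.06,0,0,0],[-0.08,0,0,0],[-0.1,0,0,0],[-0.12,0,0,0],[-0.12,0,0,0]],
])

```text
time: 14.73
tool_pos: [0.4697, 0.1424, 0.097]
eef_rot: [-0.001, 0.717, -0.697, 0.004]
force: [-22.3, -19.7, 78.7]
finger_gap: 0.0
finger_force: 35.3
```

Run:
```python
from h import *
np.set_printoptions(precision=4,suppress=True)
o=get_obs();print(o['time'],o['tool_pos'],o['force'],o['finger_gap'])
```

```text
14.7333 [0.4697 0.1424 0.097 ] [-22.3064 -19.674   78.6884] 8.343872471650124e-06
```

servo_tool([
  [[-0.12,0,-0.03,0],[-0.12,0,-0.08,0],[-0.12,0,-0.15,0],[-0.05,0,-0.22,0],[0.05,0,-0.25,0],[0.05,0,-0.25,0]],
])

```text
time: 15.23
tool_pos: [0.4686, 0.1219, 0.1931]
eef_rot: [-0.003, 0.716, -0.698, 0.001]
force: [-0.6, 0.2, -1.4]
finger_gap: 0.0001
finger_force: 0.0
```

Run:
```python
from h import *
np.set_printoptions(precision=4,suppress=True)
o=get_obs();print(o['time'],o['tool_pos'],o['force'])
c=shot('side');t=shot('top')
a=np.hstack([c['color'][180:255,245:345,::-1],t['color'][160:235,270:370,::-1]]);cv2.imwrite('pics/l.png',cv2.resize(a,(800,300),interpolation=cv2.INTER_CUBIC))
for nm,off,z in(("0",-15.9,113),("thrown",32,110.5),("mid",10,119)):
    x=-80+off; print(nm,*[proj(q,[.5343+.0256*x/1e3-.066,.0892-x/1e3-.0017,z/1e3]) for q in(c,t)])
```

```text
15.2333 [0.4686 0.1219 0.1931] [-0.5857  0.2289 -1.4085]
0 [272.8761 202.4648] [272.4289 207.7039]
thrown [271.5989 210.3126] [292.6726 207.0337]
mid [272.2152 203.9575] [283.3908 207.0752]
```

View pics/l.png

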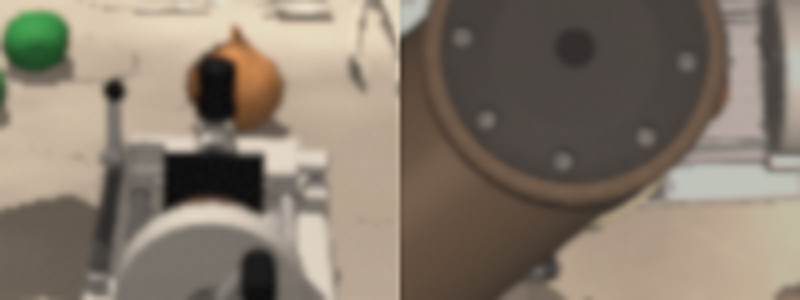

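servo_tool([
  [[-0.219,-0.162,0,0],[-0.219,-0.162,0,0],[-0.219,-0.162,0,0],[-0.219,-0.162,0,0],[-0.219,-0.162,0.08,0],[-0.219,-0.162,0.16,0],[-0.219,-0.162,0.21,0],[-0.219,-0.162,0.2325,0],[-0.219,-0.162,0.2325,0],[-0.219,-0.162,0.2325,0]],
])

```text
time: 16.17
tool_pos: [0.5301, 0.2135, 0.0956]
eef_rot: [0.0, 0.716, -0.698, 0.0]
force: [0.2, -0.5, 0.2]
finger_gap: 0.0
finger_force: 0.0
```

servo_tool([
  [[0.02,0,0,0],[0.035,0,0,0],[0.045,0,0,0],[0.055,0,0,0],[0.065,0,0,0],[0.065,0,0,0]],
])

```text
time: 16.67
tool_pos: [0.5312, 0.1891, 0.0965]
eef_rot: [-0.003, 0.716, -0.698, -0.001]
force: [-2.6, 6.3, 0.7]
finger_gap: -0.0001
finger_force: 3.5
```

servo_tool([
  [[0.01,0,0,0],[0.02,0,0,0],[0.03,0,0,0],[0.04,0,0,0],[0.055,0,0,0],[0.07,0,0,0],[0.085,0,0,0],[0.1,0,0,0],[0.115,0,0,0],[0.12,0,0,0],[0.12,0,0,0]],
])

```text
time: 17.58
tool_pos: [0.5313, 0.1377, 0.0948]
eef_rot: [0.001, 0.716, -0.699, -0.0]
force: [0.9, 0.3, -0.5]
finger_gap: 0.0004
finger_force: 0.0
```

servo_tool([
  [[0.01,0,0,0],[0.02,0,0,0],[0.03,0,0,0],[0.04,0,0,0],[0.05,0,0,0],[0.055,0,0,0],[0.055,0,0,0]],
])

```text
time: 18.17
tool_pos: [0.532, 0.1172, 0.0949]
eef_rot: [-0.0, 0.716, -0.698, -0.001]
force: [-2.3, 5.5, -0.2]
finger_gap: 0.0002
finger_force: 3.3
```

servo_tool([
  [[0.005,0,0,0],[0.01,0,0,0],[0.015,0,0,0],[0.015,0,0,0]],
])

```text
time: 18.5
tool_pos: [0.5322, 0.1121, 0.0949]
eef_rot: [-0.001, 0.716, -0.698, -0.001]
force: [-3.5, 10.8, -0.3]
finger_gap: -0.0002
finger_force: 5.3
```

servo_tool([
  [[0.004,0,0,0],[0.008,0,0,0],[0.011,0,0,0],[0.011,0,0,0]],
])

```text
time: 18.83
tool_pos: [0.5323, 0.1084, 0.0949]
eef_rot: [-0.001, 0.716, -0.698, -0.001]
force: [-4.6, 13.1, -0.1]
finger_gap: 0.0
finger_force: 7.0
```

servo_tool([
  [[0.003,0,0,0],[0.006,0,0,0],[0.006,0,0,0]],
])

```text
time: 19.08
tool_pos: [0.5324, 0.1063, 0.0949]
eef_rot: [-0.001, 0.716, -0.698, -0.001]
force: [-4.9, 15.8, 0.3]
finger_gap: -0.0
finger_force: 7.7
```

servo_tool([
  [[-0.01,0,0,0],[-0.02,0,0,0],[-0.05,0,0,0],[-0.1,0,0,0],[-0.1,0,-0.08,0],[-0.1,0,-0.16,0],[-0.2,0,-0.25,0],[-0.3,0,-0.3,0],[-0.4,0,-0.3,0],[-0.5,0,-0.3,0],[-0.6,0,-0.3,0],[-0.6,0,-0.3,0]],
])

```text
time: 20.08
tool_pos: [0.5262, 0.3485, 0.2144]
eef_rot: [0.0, 0.717, -0.697, 0.0]
force: [0.2, -0.9, -1.1]
finger_gap: -0.0001
finger_force: 0.0
```

Run:
```python
from h import *
import pickle
np.set_printoptions(precision=4,suppress=True)
o=get_obs();print(o['time'],o['tool_pos'],o['force'])
t=shot('top');c=shot('side')
hsv=cv2.cvtColor(t['color'],cv2.COLOR_RGB2HSV)
m=((hsv[...,0]<14)&(hsv[...,1]>95)).astype('uint8');m[:150]=0;m[225:]=0;m[:,:280]=0
for cn in cv2.findContours(m,0,cv2.CHAIN_APPROX_NONE)[0]:
    if cv2.contourArea(cn)>60:
        print(cv2.boundingRect(cn),cv2.contourArea(cn)); P=np.array([atz(t,q[0],.085)[:2]-[.5343,.0892] for q in cn])
        L=P@np.array([[.0256,.9997],[-.9997,.0256]]); print('slicer',L.min(0),L.max(0))
print('onion',[r['location'] for r in recognise('top','onion')[:1]],'garlic',[r['location'] for r in recognise('top','garlic')[:1]],'tub',[r['location'] for r in recognise('top','tub')[:1]])
g=cv2.cvtColor(t['color'],cv2.COLOR_RGB2GRAY)
for k in range(172,212): print(k,''.join('#' if v<45 else ('+' if v<85 else '.') for v in g[k,285:375]))
for s in(0,2,4,6): print(s,proj(t,[.5344,.0892-s/1e3,.144]))
```

```text
20.0833 [0.5262 0.3485 0.2144] [ 0.2032 -0.8684 -1.1461]
(331, 170, 31, 22) 540.0
slicer [ 0.048  -0.0304] [0.1217 0.0224]
onion [[196.2, 187.0]] garlic [[373.6, 242.8]] tub [[409.1, 181.4]]
172 ..........................................++++..............................+++...........
173 .........................++++++...........++++..............................+++...........
174 ........................++++++++..........+++++.............................+++...........
175 .......................++++++++++.........+++++.............................++++..........
176 ......................+++++++++++.........+++++..............................+++..........
177 ......................+++++++++++..........++++..............................+++..........
178 ......................++++++++++...........++++..............................+++..........
179 ......................++++++++++...........++++..............................+++..........
180 ......................+++++++++............+++...............................+++..........
181 .......................++++++++...........++++....
[... 2278 characters left out ...]
..........................................
206 ...................++++++.................................................................
207 ...................++++++.................................................................
208 ....................+++++.................................................................
209 ..........................................................................................
210 ..........................................................................................
211 ..........................................................................................
0 [312.597  176.5296]
2 [313.4622 176.5192]
4 [314.3275 176.5088]
6 [315.1928 176.4984]
```

```bash
python3 -c "
from plant import *
print(finish_job())"
```

```text
the job is handed in; nothing more can be done
None
```

I reloaded the slicer and handed the job in at about 20 s. The last pictures show the potato lengthwise against the disc, the pawl down in the rack and the pusher let go with its sprung face still pressed in. The last push on the grip was about 16 N, and no verdict came back. Dropping the pawl, the fingers caught on something and the wrist force reached about 84 N (limit 120); if that was the gripper's body rather than the fingers, it broke the 40 N limit.

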